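Load-test a handpiece spring at its set height and sort it

TASK

Check the small steel coil spring on the lever spring tester: stand it upright in the middle of the round plate, swing the lever down until it comes to rest on the height stop, without leaning hard on the stop, hold it there for a good second so that the dial settles, and swing the lever all the way up again. If the orange drag hand has been carried up to the red limit hand or past it, put the spring in the green tray; if it has stopped short, put it in the red tray. Leave everything else where it is, and do not push on the plate with the fingers.

Things in the scene. Friction and masses are not known exactly. Their poses are not given: they have to be found in the camera images.
- spring: the spring to test: bare steel coil compression spring, 22 mm outside diameter, 1.8 mm wire, 30 to 34 mm long when free, about 40 g, standing upright on the steel bench block beside a fatter copper spare (32 mm across, 18 mm tall, to be left). Origin: centre of its lower end, z along its axis. The fingers may grip it round its whole length
- block: flat steel bench block 120 x 100 x 20 mm, fixed, on the robot's right; origin centre of its underside, its top 20 mm above the table
- tester: green lever spring tester, fixed; origin on the table directly below the centre of its round plate; x points from the plate to the lever's hinge (away from the robot at yaw 0), y to the left, the dial lies to -y (100 mm from the plate). Base casting 40 mm high, 225 mm long in x (-85 to 140), 70 mm wide
- plate_top (a point): centre of the top face of the tester's round steel plate, 48 mm across, 52 mm above the table when unloaded; the plate sinks 1 mm per 5 N
- hinge (a point): hinge axis of the lever, 100 mm from the plate's centre in the tester's +x, 92 mm above the table; the hinge axis runs along the tester's y
- lever (a joint): lever angle, rad: 0 = level, pointing to the tester's -x over the plate and the stop; 1.45 to 1.65 (upright) at the start, 1.75 at its upper end. The hinge is stiff (0.3 N m friction): the lever stays where it is left when nothing pushes it. A swivelling round shoe, 32 mm across, hangs under the bar 100 mm from the hinge, its face 20 mm below the hinge line
- handle (a point): middle of the black roller handle across the lever's free end (26 mm diameter, 38 mm long along the tester's y, turns freely on its pin), 180 mm from the hinge: handle = hinge + 0.180 * (-cos(angle) in tester x, +sin(angle) in z). Pinch it from above by its two end faces, along the tester's y
- stop_top (a point): rounded top of the vertical steel height stop (11 mm post with brass collar and red pointer on a scale), 45 mm from the plate's centre in the tester's -x. The lever's underside (bar 12 mm thick, so 6 mm below its centre line) comes to rest on it 145 mm from the hinge, near level, lever angle -0.04 to 0.05. It is rigid and set beforehand, 82 to 92 mm above the table; not to be changed
- needle (a joint): black dial hand, rad, shows the load on the plate now: 0.3 rad per newton, 0 pointing to the tester's +x, turning clockwise seen from above. Dial face 80 mm across, lying flat
- peak (a joint): orange drag hand of the dial, rad, same scale: carried along by the black hand, stays at the highest load
- limit (a joint): red limit hand of the dial, rad, same scale; set beforehand between 2.2 and 3.8, must not be changed
- peak_tip (a point): point on the orange drag hand 30 mm from the dial's centre
- limit_tip (a point): point on the red limit hand 30 mm from the dial's centre
- dial_centre (a point): centre of the dial, 42 mm above the table
- green_tray: green open tray for good springs, 130 x 130 x 18 mm, wall and floor 4 to 5 mm, fixed; origin centre of its underside
- red_tray: red open tray for failed springs, same size, fixed; origin centre of its underside
- spare: fat copper spare spring, 32 mm across, 18 mm tall, on the bench block, to be left alone; origin centre of its lower end
- graver: graver with dark wooden handle, 135 mm long, lying between the bench block and the robot, loose, to be left alone; origin near its middle
- red_graver: graver with red handle, 135 mm long, lying behind the dial, loose, to be left alone; origin near its middle
- oilstone: brown oilstone 75 x 32 x 14 mm, lying in front of the trays towards the tester, loose, to be left alone; origin centre of its underside
- parallel: small steel parallel block 45 x 20 x 12 mm, lying behind the tester on the trays' side, loose, to be left alone; origin centre of its underside
Things that resemble listed ones, but are neither listed nor needed, are in the scene too. There is more than one size of the spring; the job needs the smaller.

How it is judged:
By the outcome, as a careful person would: the job done as asked, in the order asked, and still so for the second after the job is handed in, with the robot touching nothing.
It also fails if it takes over 72 s, if anything falls off the work surface, if the arm or the gripper's body presses on something with over 40 N, if the wrist force passes 120 N, or if a joint passes its speed limit or range.

ROBOT

A 7-joint arm with a two-finger parallel gripper is mounted at the origin on the work surface. World frame = base frame: x ahead of the robot, y to its left, z up, the work surface at z = 0. Lengths are in m, angles in rad, forces in N, time in s.
With the tool pointing down it reaches from about 0.4 to 0.85 m from the base axis. Payload 10.4 kg.
Tool frame: the origin (TCP) lies at the very end of the fingers, on their centre line; the grasp point (between the pads) lies 19 mm behind it; z points along the fingers, y is the line along which they close (so a half turn about z gives the same grasp; the last joint's range is limited). The gripper opens to 85 mm and grips with 20 to 120 N. Pads are 22 mm wide; open, the fingers measure 114 mm over their backs; the gripper's body (76 mm by 85 mm) begins 54 mm behind the grasp point. The pads swing forward as they close: fully open they stand 13 mm farther back than shut.
Start: joints at [-1.351, 0.332, -0.065, 1.46, 0.022, 1.35, -0.088], TCP at [0.15, 0.607, 0.231] pointing down, gripper open.
Joint ranges: [-2.6, 2.6], [-0.5, 2.12], [-1.47, 1.34], [0.16, 2.42], [-1.27, 4.41], [0.06, 2.06], [-2.6, 2.6]. Speed limits (rad/s): [2.22, 2.22, 2.79, 2.79, 3.14, 3.14, 3.14].

INTERFACE

Orientations are given as a unit quaternion [x, y, z, w].
In Python, from workcell import manip gives the robot as it stands.
- The arm moves only by the tool jog_arm, called as name([rows], argument=value, ...), one row to a line, values as JSON. Schema: {"type":"object","properties":{"moves":{"type":"array","items":{"type":"array","items":{"type":"array","items":{"type":"number"},"minItems":7,"maxItems":7},"minItems":1,"maxItems":20},"minItems":1,"maxItems":1},"force":{"type":"number"},"only":{"type":"string"},"quiet":{"type":"boolean"},"lines":{"type":"string"}},"required":["moves"],"additionalProperties":false}. moves is a list that holds a single list of rows (three levels of brackets), with 1 to 20 rows, each of 7 numbers: a rotation vector rx, ry, rz in shares of 4 rad (1.0 is 4 rad), then dx, dy, dz in parts of the range, where 1.0 means 1000 mm, then the opening from 0.0 (shut) to 1.0 (fully open); each row is the pose to reach, as a shift and turn from the pose commanded when the call began, along the tool's axes at that moment; what a row does not reach only later rows make up. A row lasts 1/8 s, in which the tool goes at most 0.0625 m and 0.188 rad, less where a joint would pass 70% of its speed; a pose out of reach is approached as far as the arm can. The fingers move at their own pace and stop on an object; force is the grip in N (left out, the last holds). Time passes only in rows, so rows that do not move let the fingers close. The tool returns the time, the measured TCP pose, the force, the opening and the grip force at its end. only (a regular expression) keeps the lines of the reply that match it, lines (a string "A,B") keeps lines A to B, and quiet returns only ok. Input that does not fit is refused with a message, and nothing moves.
- manip.get_obs(): the state, without advancing time (a new reading comes with each control period).
- manip.camera(name): name is "side" or "top"; returns the picture (384x512x3 uint8, blue, green, red); there is no depth.
- manip.calibration(name): a dict with "fx", "fy", "cx", "cy" (pixels), "world_from_camera" (4x4, takes a point from camera to world coordinates). Camera axes: x right, y up, looking along -z (the intrinsics and any distortion apply to the point x, -y, -z); pixel columns grow to the right and rows downward; lengths in m; the calibration is good to about 2 mm. A picture is of the moment at which its call begins. calibration takes no time and is no camera call.
- manip.hand_in(): hands the job in; it is judged then, once.
Trained networks look in the newest picture that a camera, given by its name, has taken for a name from the list of things; names that differ only in an ending like _2 or _b are one class to them, and where a whole thing is asked for, a point or a joint stands for the part that bears it (a point fixed in the world has none). Each returns a list of dicts, best first, with "confidence" (0 to 1); they miss things now and then, are a little off and sometimes report something else, mostly with a low value. They report only what shows in the picture. A call takes as long as a camera call. They do not tell look-alikes from the thing itself.
- manip.outline_of(camera, thing): "mask" (384x512 bool, what is visible of it) and "bbox" ([left, top, right, bottom] in pixels, round what is visible of it).
The state is a dict: "clock": time; "joint_pos": joint angles; "joint_velocities": joint speeds; "tau": joint torques, N m; "position": TCP position; "ee_rot": TCP orientation; "ft_force": force on the tool from outside, world axes, zero at the start; "torque": the same for the moment, N m; "grip_width": opening from 0.0 (shut) to 1.0 (fully open); "grasp_force": force on a finger pad.
Only numpy, scipy, OpenCV 4.12 (cv2) and the standard library are available. Lean on these libraries where they do the work, as an engineer would, in place of code of your own. Each camera call takes 0.05 s, during which the arm holds its last target. There are 200 camera calls.

## Working session

There is one attempt and no reset: what is moved stays moved. The work goes in short steps, Python scripts to look and compute and a tool call to move; the robot and the scene stay as the last step left them, time stands still between calls to the robot, and variables do not carry over. Pictures are saved under pics/ and viewed, at most 14 in all, crops included, and the job is handed in when it is done.

```bash
mkdir -p pics; ls; python3 - <<'E'
from workcell import manip
import cv2,json
o=manip.get_obs()
for k in('clock','position','ee_rot','grip_width','ft_force'):print(k,o[k])
for c in('side','top'):
    im=manip.camera(c);cv2.imwrite(f'pics/{c}0.png',im)
    k=manip.calibration(c);print(c,{a:(b.tolist() if hasattr(b,'tolist') else b) for a,b in k.items()})
    for t in('spring','spare','tester','lever','handle','block','needle','peak','limit','green_tray','red_tray'):
        r=manip.outline_of(c,t)
        print(c,t,[(round(float(d['confidence']),2),[int(v) for v in d['bbox']]) for d in r[:4]])
E
```

```text
pics
clock 0.0
position [0.15018948 0.60628837 0.23050876]
ee_rot [ 1.21103857e-01  9.92639576e-01 -7.24590788e-04 -4.77481139e-05]
grip_width 0.9985804556200405
ft_force [ 0.72184731  0.16176707 -0.03758715]
side {'fx': 386.05907766980323, 'fy': 386.05907766980323, 'cx': 263.06219735410804, 'cy': 191.15789869017476, 'world_from_camera': [[0.986780938590526, 0.09255952110295079, -0.13302674275345028, 0.372034362817819], [-0.16093806781314968, 0.6561056316281956, -0.73730884876986, -0.7112700013456613], [0.019034641130587795, 0.7489713847664401, 0.6623288814766203, 0.7122519111977731], [0.0, 0.0, 0.0, 1.0]]}
side spring [(0.57, [255, 317, 266, 333]), (0.55, [201, 350, 224, 377])]
side spare []
side tester [(0.69, [238, 90, 322, 229])]
side lever [(0.66, [295, 92, 320, 163])]
side handle [(0.87, [296, 90, 319, 160])]
side block [(0.65, [242, 308, 310, 374]), (0.56, [215, 254, 231, 297])]
side needle [(0.45, [345, 266, 354, 297])]
side peak []
side limit []
side green_tray []
side red_tray []
top {'fx': 449.316949355429, 'fy': 449.316949355429, 'cx': 262.7772407351623, 'cy': 195.43758810619963, 'world_from_camera': [[0.01265131339137486, 0.9816584614774263, -0.19022778261664602, 0.28187459110813756], [-0.9998291798384419, 0.014982722148396372, 0.01082262355499295, -0.016307512813357326], [0.013474249999994454, 0.19005836747377544, 0.9816803255337969, 1.2118681655329908], [0.0, 0.0, 0.0, 1.0]]}
top spring []
top spare []
top tester [(0.77, [199, 111, 279, 220])]
top lever [(0.75, [203, 112, 222, 151])]
top handle []
top block [(0.66, [357, 186, 407, 242])]
top needle [(0.34, [198, 113, 280, 223])]
top peak []
top limit []
top green_tray [(0.79, [106, 201, 154, 251])]
top red_tray [(0.93, [107, 146, 158, 192])]
```

```bash
python3 - <<'E'
import cv2
for c in('side','top'):
    cv2.imwrite(f'pics/{c}0b.png',cv2.resize(cv2.imread(f'pics/{c}0.png'),(768,576),interpolation=cv2.INTER_CUBIC))
E
```

```text
(no output)
```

View pics/side0b.png

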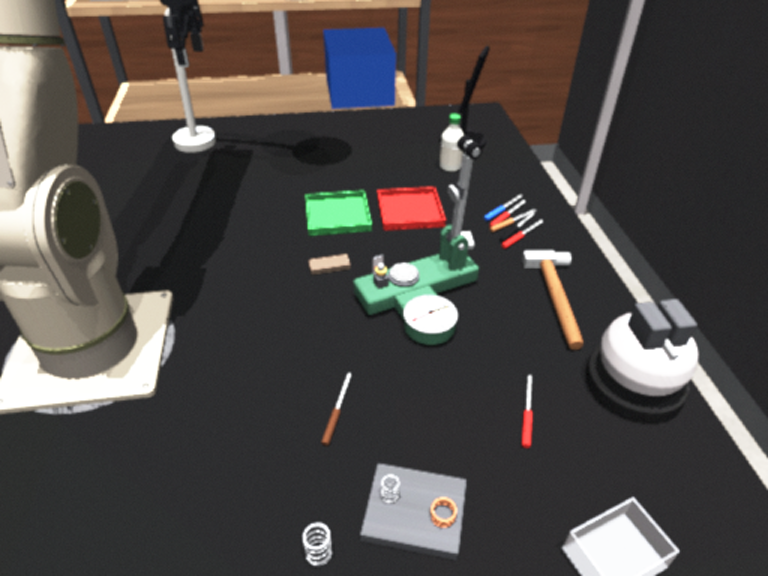

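View pics/top0b.png

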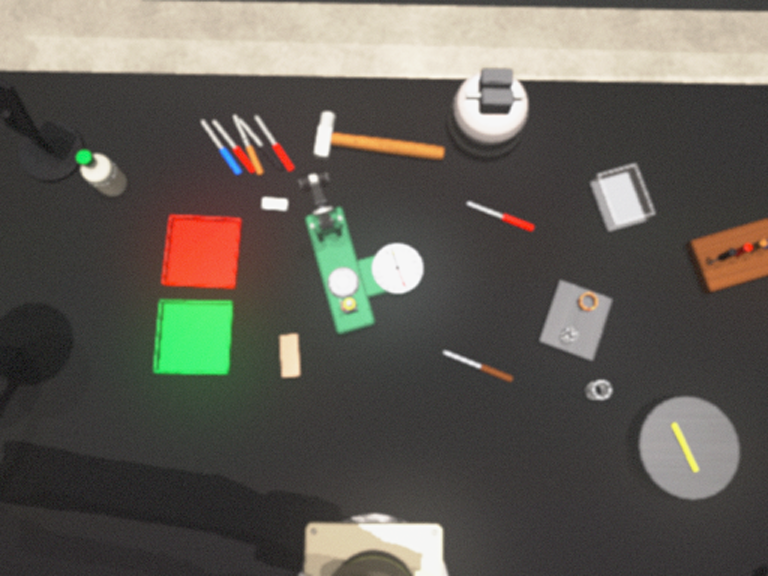

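```bash
cat > h.py <<'E'
import numpy as np,cv2
from workcell import manip
from scipy.spatial.transform import Rotation as R
CAL={c:manip.calibration(c) for c in('side','top')}
def proj(c,p):
    k=CAL[c];T=np.linalg.inv(np.array(k['world_from_camera']))
    q=T[:3,:3]@np.array(p,float)+T[:3,3]
    return np.array([k['cx']+k['fx']*q[0]/-q[2],k['cy']+k['fy']*-q[1]/-q[2]])
def ray(c,uv):
    k=CAL[c];T=np.array(k['world_from_camera'])
    d=T[:3,:3]@np.array([(uv[0]-k['cx'])/k['fx'],-(uv[1]-k['cy'])/k['fy'],-1.])
    return T[:3,3],d/np.linalg.norm(d)
def onz(c,uv,z):
    o,d=ray(c,uv);return o+d*(z-o[2])/d[2]
def tri(a,b):
    A=np.zeros((3,3));B=np.zeros(3)
    rs=[ray('side',a),ray('top',b)]
    for o,d in rs:
        P=np.eye(3)-np.outer(d,d);A+=P;B+=P@o
    p=np.linalg.solve(A,B)
    return p,[np.linalg.norm((np.eye(3)-np.outer(d,d))@(p-o)) for o,d in rs]
def crop(im,x0,y0,x1,y1,s):
    return cv2.resize(im[y0:y1,x0:x1],None,fx=s,fy=s,interpolation=cv2.INTER_CUBIC)
E
python3 - <<'E'
from h import *
s=cv2.imread('pics/side0.png');t=cv2.imread('pics/top0.png')
a=crop(s,225,145,325,235,4); b=crop(t,195,105,295,225,4)[:,:]
c=crop(s,240,305,310,370,4); d=crop(t,355,180,411,245,4)
W=np.zeros((600,800,3),np.uint8)
def put(i,x,y):
    h,w=min(i.shape[0],600-y),min(i.shape[1],800-x);W[y:y+h,x:x+w]=i[:h,:w]
put(crop(s,225,150,325,230,4),0,0);put(crop(t,195,130,295,225,4),400,0);put(c,0,330);put(d,400,385);
cv2.imwrite('pics/m1.png',W)
E
```

```text
(no output)
```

View pics/m1.png

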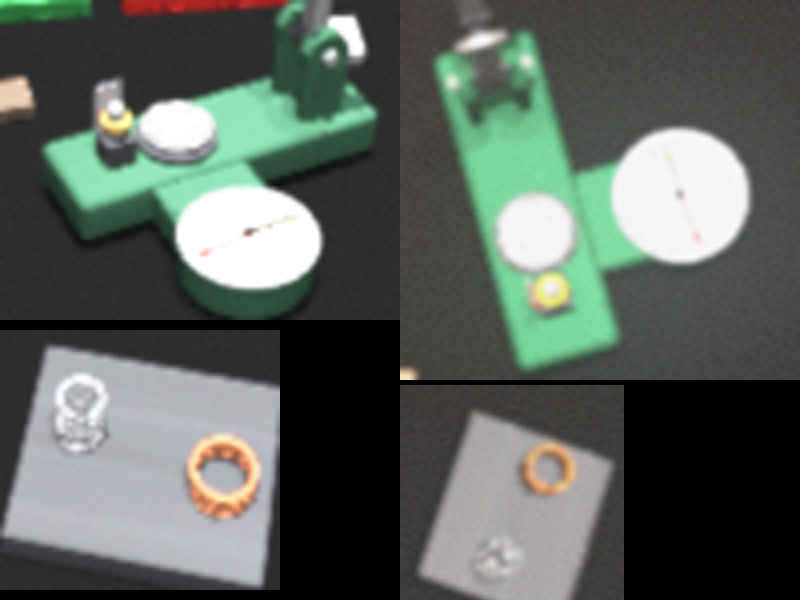

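The side view shows plate at (269,182), stop top (254,176), dial (287,208), spring's upper ring (260,321) and lower (260,331). The top view shows plate (229,188), stop (232,202), dial (265,178), spring (379,223) and copper spare (392,201).

```bash
python3 - <<'E'
from h import *
from scipy.optimize import least_squares
S={'plate':((269.5,182.2),(228.75,188)),'dial':((287.25,208.25),(265,178.5)),'stop':((253.75,176.5),(232.5,202.5)),
'spring_top':((260,321.5),(379.5,223)),'spare':((295.8,340),(392,200.8))}
for n,(a,b) in S.items():
    p,e=tri(a,b);print(n,p.round(4),np.round(e,4))
print('spring onz .052 side/top',onz('side',(260,321.5),.052).round(4),onz('top',(379.5,223),.045).round(4))
print('bottom .02 side',onz('side',(260,331),.02).round(4))
def f(q):
    x,y,w,sx,sy=q;c,s=np.cos(w),np.sin(w);r=[]
    for n,l in(('plate',(0,0,.052)),('dial',(0,-.1,.042)),('stop',(-.045,0,.087))):
        P=np.array([x+c*l[0]-s*l[1],y+s*l[0]+c*l[1],l[2]])
        r+=list(proj('side',P)-S[n][0])+list(proj('top',P)-S[n][1])
    return r
k=least_squares(lambda q:f(list(q)+[0,0]),[.55,.07,.25]);print('tester',k.x,np.round(k.fun,1))
for c in('side','top'):
  for t in('green_tray','red_tray'):
    r=manip.outline_of(c,t)
    if r:
        m=r[0]['mask'];v,u=np.nonzero(m);print(c,t,onz(c,(u.mean(),v.mean()),.01).round(3))
x,y,w=k.x;c,s=np.cos(w),np.sin(w)
h=np.array([x+.1*c,y+.1*s,.092]);print('hinge',h.round(4),proj('side',h),proj('top',h))
for a in(1.4,1.45,1.5,1.55,1.6,1.65):
    H=h+.18*np.array([-np.cos(a)*c,-np.cos(a)*s,np.sin(a)]);print(a,H.round(3),proj('side',H).round(1),proj('top',H).round(1))
# block angle
r=manip.outline_of('top','block')[0]['mask'].astype(np.uint8)
q=cv2.minAreaRect(np.argwhere(r)[:,::-1].astype(np.float32));b=cv2.boxPoints(q);print([onz('top',p,.02)[:2].round(3).tolist() for p in b])
E
```

```text
plate [0.5272 0.0611 0.0481] [0.0011 0.0011]
dial [ 0.5562 -0.0346  0.0392] [0.0007 0.0007]
stop [0.4825 0.0482 0.0832] [0.0014 0.0014]
spring_top [ 0.4395 -0.3357  0.0473] [0.0008 0.0008]
spare [ 0.501  -0.3751  0.0341] [0.0003 0.0003]
spring onz .052 side/top [ 0.4398 -0.3383  0.052 ] [ 0.439  -0.3363  0.045 ]
bottom .02 side [ 0.44   -0.3399  0.02  ]
tester [0.52573618 0.05982677 0.30137382] [-0.8 -0.7  0.4 -0.2 -0.4 -0.4  0.4 -0.2 -0.3 -0.6  0.6 -0.9]
top green_tray [0.43  0.329 0.01 ]
top red_tray [0.587 0.324 0.01 ]
hinge [0.6212 0.0895 0.092 ] [302.33250234 159.84019713] [217.72214353 148.34224488]
1.4 [0.592 0.08  0.269] [297.7 102.5] [214.6 137.5]
1.45 [0.601 0.083 0.271] [301.  101.2] [213.4 133.6]
1.5 [0.609 0.086 0.272] [304.3 100.1] [212.3 129.7]
1.55 [0.618 0.088 0.272] [307.5  99.2] [211.2 125.9]
1.6 [0.626 0.091 0.272] [310.8  98.5] [210.1 122.1]
1.65 [0.635 0.094 0.271] [314.   97.9] [209.1 118.5]
[[0.427, -0.283], [0.544, -0.325], [0.512, -0.423], [0.396, -0.38]]
```

```bash
cat >> h.py <<'E'
def rm(psi):
    s,c=np.sin(psi),np.cos(psi);return np.array([[-s,c,0],[c,s,0],[0,0,-1.]])
def rows(*wps):
    "world waypoints x y z psi(deg, dir of tool y) -> rows in present tool axes"
    o=manip.get_obs();p=np.array(o['position']);A=R.from_quat(o['ee_rot'])
    y=A.as_matrix()[:,1];print('t',round(float(o['clock']),2),'p',p.round(4),'psi',round(float(np.degrees(np.arctan2(y[1],y[0]))),1))
    for w in wps:
        d=A.inv().apply(np.array(w[:3])-p);r=(A.inv()*R.from_matrix(rm(np.radians(w[3])))).as_rotvec()
        print(r.round(3),d.round(4),'dist',round(float(np.linalg.norm(d)),3))
E
python3 -c "
from h import *
rows((.42,.35,.33,30),(.48,0,.33,-25),(.4395,-.337,.13,-72.7))"
```

```text
t 1.45 p [0.1503 0.6067 0.2313] psi 76.1
[ 0.    -0.     0.804] [-0.3235 -0.1843 -0.0987] dist 0.385
[ 0.    -0.     1.764] [-0.4659 -0.5096 -0.0987] dist 0.698
[-0.    -0.     2.597] [-0.5077 -0.8465  0.1013] dist 0.992
```

Units first: turns go in shares of 4 rad. So 0.804 rad / 4 = 0.201.

jog_arm([
  [[0,0,0.201,-0.3235,-0.1843,-0.0987,0.5],[0,0,0.201,-0.3235,-0.1843,-0.0987,0.5],[0,0,0.201,-0.3235,-0.1843,-0.0987,0.5],[0,0,0.201,-0.3235,-0.1843,-0.0987,0.5],[0,0,0.201,-0.3235,-0.1843,-0.0987,0.5],[0,0,0.201,-0.3235,-0.1843,-0.0987,0.5],[0,0,0.441,-0.466,-0.51,-0.0987,0.5],[0,0,0.441,-0.466,-0.51,-0.0987,0.5],[0,0,0.441,-0.466,-0.51,-0.0987,0.5],[0,0,0.441,-0.466,-0.51,-0.0987,0.5],[0,0,0.441,-0.466,-0.51,-0.0987,0.5],[0,0,0.441,-0.466,-0.51,-0.0987,0.5],[0,0,0.6493,-0.508,-0.8465,0.1013,0.5],[0,0,0.6493,-0.508,-0.8465,0.1013,0.5],[0,0,0.6493,-0.508,-0.8465,0.1013,0.5],[0,0,0.6493,-0.508,-0.8465,0.1013,0.5],[0,0,0.6493,-0.508,-0.8465,0.1013,0.5],[0,0,0.6493,-0.508,-0.8465,0.1013,0.5],[0,0,0.6493,-0.508,-0.8465,0.1013,0.5],[0,0,0.6493,-0.508,-0.8465,0.1013,0.5]],
], force=25)

```text
clock: 3.95
position: [0.4387, -0.3382, 0.1292]
ee_rot: [0.989, 0.149, -0.001, 0.0]
ft_force: [0.7, 0.8, -0.1]
grip_width: 0.498
grasp_force: 0.0
```

```bash
python3 -c "
from h import *
rows((.4395,-.337,.06,-72.7),(.4395,-.337,.026,-72.7))
im=manip.camera('side');cv2.imwrite('pics/side1.png',im);t=manip.camera('top')
W=np.hstack([cv2.resize(im[250:384,190:330],None,fx=2.8,fy=2.8,interpolation=2),cv2.resize(t[150:284,340:480],None,fx=2.8,fy=2.8,interpolation=2)])
cv2.imwrite('pics/m2.png',W);print(W.shape)"
```

```text
t 3.95 p [ 0.4387 -0.3382  0.1292] psi -72.9
[-0.     0.002 -0.003] [ 0.0013 -0.0009  0.0692] dist 0.069
[-0.     0.002 -0.003] [ 0.0013 -0.0009  0.1032] dist 0.103
(375, 784, 3)
```

jog_arm([
  [[0,0,0,0.001,-0.001,0.04,0.5],[0,0,0,0.001,-0.001,0.067,0.5],[0,0,0,0.001,-0.001,0.067,0.5]],
])

```text
clock: 4.42
position: [0.4406, -0.3339, 0.0623]
ee_rot: [0.988, 0.151, -0.001, -0.001]
ft_force: [0.6, -0.4, 0.5]
grip_width: 0.503
grasp_force: 0.0
```

```bash
python3 -c "
from h import *
rows((.4395,-.337,.026,-72.7))
im=manip.camera('side');t=manip.camera('top')
W=np.hstack([cv2.resize(im[250:384,190:330],None,fx=2.8,fy=2.8,interpolation=2),cv2.resize(t[150:284,340:480],None,fx=2.8,fy=2.8,interpolation=2)])
cv2.imwrite('pics/m2.png',W)
for c in('side','top'):print(c,proj(c,(.4395,-.337,.062)),proj(c,(.4395,-.337,.052)),proj(c,(.4395,-.337,.02)))"
```

```text
t 4.42 p [ 0.4406 -0.3339  0.0623] psi -72.6
[-0.002  0.001  0.002] [-0.0019  0.0027  0.0363] dist 0.036
side [259.80490164 318.05255154] [259.73302584 320.89237902] [259.5116296  329.63978905]
top [381.51368109 221.96250024] [380.46754145 222.46893072] [377.23458228 224.03398855]
```

View pics/m2.png

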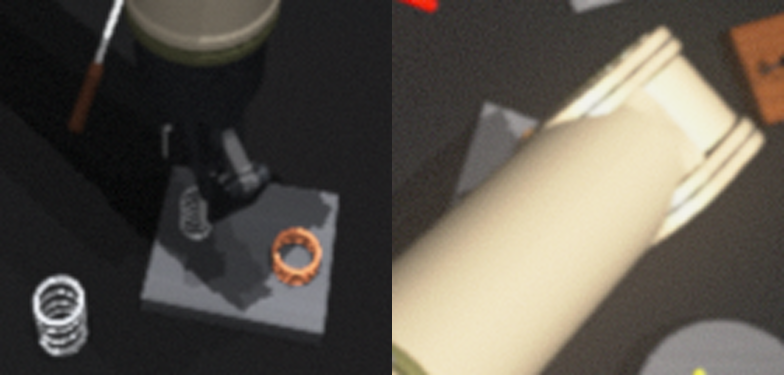

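jog_arm([
  [[0,0,0,0,0,0,0.5],[0,0,0,0,0,0,0.5]],
], lines="1,2")

```text
clock: 4.78
position: [0.4411, -0.336, 0.0639]
```

```bash
python3 -c "
from h import *
rows((.4395,-.337,.026,-72.7))"
```

```text
t 4.78 p [ 0.4411 -0.336   0.0639] psi -72.7
[ 0.001 -0.001  0.   ] [-0.0019  0.0005  0.0379] dist 0.038
```

jog_arm([
  [[0,0,0,-0.0018,0,0.015,0.5],[0,0,0,-0.0018,0.0005,0.03,0.5],[0,0,0,-0.0018,0.0005,0.038,0.5],[0,0,0,-0.0018,0.0005,0.038,0.5],[0,0,0,-0.0018,0.0005,0.038,0.2],[0,0,0,-0.0018,0.0005,0.038,0.1],[0,0,0,-0.0018,0.0005,0.038,0],[0,0,0,-0.0018,0.0005,0.038,0],[0,0,0,-0.0018,0.0005,0.038,0]],
], force=25)

```text
clock: 5.9
position: [0.4391, -0.337, 0.0253]
ee_rot: [0.989, 0.15, 0.0, 0.0]
ft_force: [-0.7, 0.1, 3.9]
grip_width: 0.246
grasp_force: 24.9
```

```bash
python3 -c "
from h import *
rows((.4395,-.337,.16,-72.7),(.5257,.060,.16,-72.7),(.5257,.060,.085,-72.7))"
```

```text
t 5.9 p [ 0.4391 -0.337   0.0253] psi -72.7
[ 0. -0. -0.] [ 4.000e-04  1.000e-04 -1.347e-01] dist 0.135
[ 0. -0. -0.] [ 0.2007 -0.3533 -0.1347] dist 0.428
[ 0. -0. -0.] [ 0.2007 -0.3533 -0.0597] dist 0.411
```

jog_arm([
  [[0,0,0,0,0,-0.03,0],[0,0,0,0,0,-0.08,0],[0,0,0,0,0,-0.135,0],[0,0,0,0.02,-0.04,-0.135,0],[0,0,0,0.045,-0.08,-0.135,0],[0,0,0,0.07,-0.125,-0.135,0],[0,0,0,0.097,-0.17,-0.135,0],[0,0,0,0.123,-0.216,-0.135,0],[0,0,0,0.15,-0.264,-0.135,0],[0,0,0,0.173,-0.305,-0.135,0],[0,0,0,0.19,-0.335,-0.135,0],[0,0,0,0.2007,-0.3533,-0.12,0],[0,0,0,0.2007,-0.3533,-0.09,0],[0,0,0,0.2007,-0.3533,-0.06,0],[0,0,0,0.2007,-0.3533,-0.06,0],[0,0,0,0.2007,-0.3533,-0.06,0]],
])

```text
clock: 7.9
position: [0.5259, 0.0595, 0.0856]
ee_rot: [0.989, 0.15, 0.0, 0.0]
ft_force: [0.7, -0.5, -0.6]
grip_width: 0.245
grasp_force: 24.7
```

```bash
python3 -c "
from h import *
rows((.5257,.060,.0585,-72.7))
im=manip.camera('side');t=manip.camera('top')
cv2.imwrite('pics/side2.png',im)
W=np.hstack([cv2.resize(im[110:240,220:350],None,fx=3,fy=3,interpolation=2),cv2.resize(t[110:240,180:310],None,fx=3,fy=3,interpolation=2)])
cv2.imwrite('pics/m3.png',W)"
```

```text
t 7.9 p [0.5259 0.0595 0.0856] psi -72.8
[ 0.    -0.    -0.001] [-0.     -0.0005  0.0271] dist 0.027
```

View pics/m3.png

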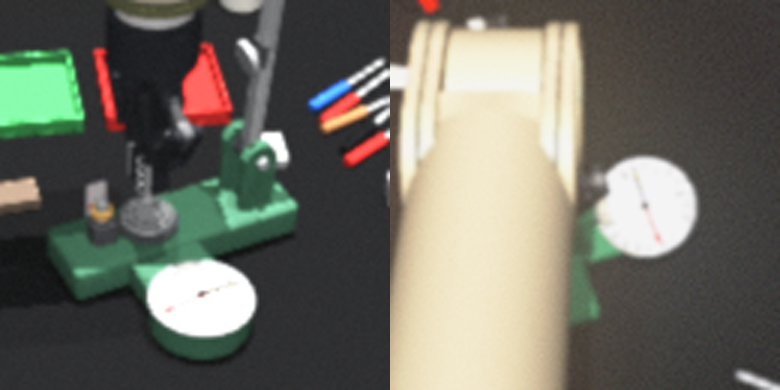

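jog_arm([
  [[0,0,0,0,-0.0005,0.01,0],[0,0,0,0,-0.0005,0.02,0],[0,0,0,0,-0.0005,0.026,0],[0,0,0,0,-0.0005,0.0276,0],[0,0,0,0,-0.0005,0.0276,0],[0,0,0,0,-0.0005,0.0276,0]],
])

```text
clock: 8.75
position: [0.5256, 0.0606, 0.0576]
ee_rot: [0.989, 0.15, 0.0, -0.0]
ft_force: [-0.4, -0.1, -0.3]
grip_width: 0.247
grasp_force: 24.7
```

```bash
python3 -c "
from h import *
rows((.5257,.060,.0575,-72.7))
im=manip.camera('side')
cv2.imwrite('pics/side3.png',im)
print(proj('side',(.5259,.0595,.0527)),proj('side',(.5259,.0595,.085)))
W=cv2.resize(im[140:220,235:325],None,fx=7,fy=7,interpolation=2)
cv2.imwrite('pics/m4.png',W)"
```

```text
t 8.75 p [0.5256 0.0606 0.0576] psi -72.7
[-0. -0. -0.] [-0.0001  0.0006  0.0001] dist 0.001
[268.79550922 181.38496632] [269.15401007 171.87647594]
```

View pics/m4.png

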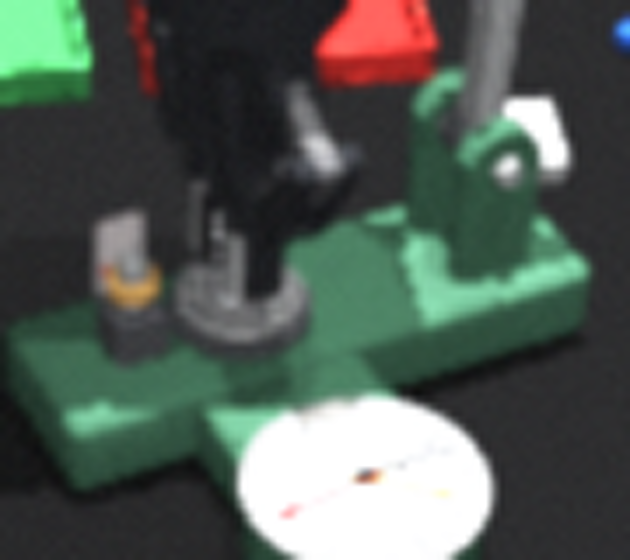

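jog_arm([
  [[0,0,0,0,0,0.0004,0.2],[0,0,0,0,0,0.0004,0.3],[0,0,0,0,0,0.0004,0.4],[0,0,0,0,0,0.0004,0.5],[0,0,0,0,0,0.0004,0.5],[0,0,0,0,0,-0.02,0.5],[0,0,0,0,0,-0.05,0.5],[0,0,0,0,0,-0.1,0.5],[0,0,0,0,0,-0.1,0.6]],
])

```text
clock: 9.93
position: [0.5275, 0.0608, 0.1608]
ee_rot: [0.989, 0.15, 0.003, -0.001]
ft_force: [0.3, -0.5, -0.5]
grip_width: 0.602
grasp_force: 0.0
```

```bash
python3 -c "
from h import *
c,s=np.cos(.3014),np.sin(.3014);h=np.array([.5257+.1*c,.0598+.1*s,.092])
a=1.63;H=h+.18*np.array([-np.cos(a)*c,-np.cos(a)*s,np.sin(a)]);print(H)
rows((.51,.055,.33,-72.7),(H[0],H[1],.34,-72.7),(H[0],H[1],H[2]-.015,-72.7))"
```

```text
[0.63136252 0.0926474  0.27168464]
t 9.93 p [0.5275 0.0608 0.1608] psi -72.7
[-0.001 -0.006 -0.   ] [-0.0174  0.0002 -0.1693] dist 0.17
[-0.001 -0.006 -0.   ] [ 0.1097  0.0003 -0.1786] dist 0.21
[-0.001 -0.006 -0.   ] [ 0.1092  0.0004 -0.0952] dist 0.145
```

jog_arm([
  [[0,0,0,-0.01,0,-0.05,0.7],[0,0,0,-0.017,0,-0.1,0.7],[0,0,0,-0.017,0,-0.15,0.7],[0,0,0,-0.017,0,-0.18,0.7],[0,0,0,-0.017,0,-0.18,0.7]],
])

```text
clock: 10.55
position: [0.5099, 0.0557, 0.3386]
ee_rot: [0.989, 0.15, 0.001, -0.0]
ft_force: [-0.7, 0.1, -1.0]
grip_width: 0.703
grasp_force: 0.0
```

```bash
python3 -c "
from h import *
im=manip.camera('side')
cv2.imwrite('pics/side4.png',im)
r=manip.outline_of('side','handle');print([(d['bbox'],d['confidence']) for d in r])
c,s=np.cos(.3014),np.sin(.3014);h=np.array([.5257+.1*c,.0598+.1*s,.092])
for a in(1.5,1.55,1.6,1.65):
    H=h+.18*np.array([-np.cos(a)*c,-np.cos(a)*s,np.sin(a)]);n=.019*np.array([-s,c,0]);print(a,H.round(4),proj('side',H+n).round(1),proj('side',H-n).round(1))
H=np.array([.6314,.0926,.2717]);rows((H[0],H[1],.34,-72.7),(H[0],H[1],H[2]-.017,-72.7))
W=np.hstack([cv2.resize(im[150:205,240:320],None,fx=5,fy=5,interpolation=2),cv2.resize(im[80:135,270:350],None,fx=5,fy=5,interpolation=2)])
cv2.imwrite('pics/m5.png',W)"
```

```text
[([298.8, 89.8, 321.0, 161.8], 0.68)]
1.5 [0.609  0.0857 0.2715] [300.1  96.6] [308.5 103.8]
1.55 [0.6176 0.0884 0.272 ] [303.4  95.7] [311.8 102.8]
1.6 [0.6262 0.091  0.2719] [306.6  95. ] [315.1 102. ]
1.65 [0.6348 0.0937 0.2714] [309.8  94.5] [318.3 101.5]
t 10.65 p [0.5089 0.0556 0.3362] psi -72.7
[-0.     0.001  0.   ] [ 0.1279  0.0011 -0.0039] dist 0.128
[-0.     0.001  0.   ] [0.128  0.0011 0.0814] dist 0.152
```

View pics/m5.png

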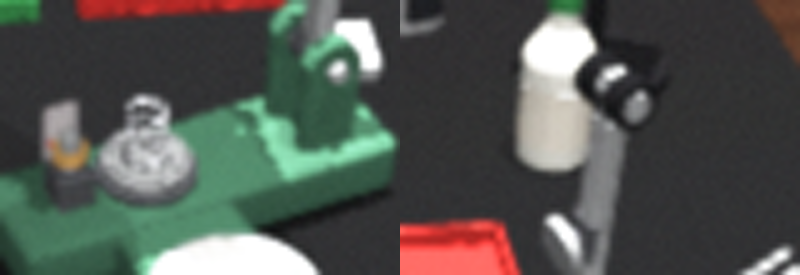

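jog_arm([
  [[0,0,0,0.04,0.001,-0.004,0.7],[0,0,0,0.09,0.001,-0.004,0.7],[0,0,0,0.128,0.001,-0.004,0.7],[0,0,0,0.128,0.001,0.02,0.7],[0,0,0,0.128,0.001,0.05,0.7],[0,0,0,0.128,0.001,0.075,0.7],[0,0,0,0.128,0.001,0.0815,0.7],[0,0,0,0.128,0.001,0.0815,0.7],[0,0,0,0.128,0.001,0.0815,0.7]],
])

```text
clock: 11.78
position: [0.6321, 0.0925, 0.2568]
ee_rot: [0.989, 0.15, 0.001, -0.0]
ft_force: [0.1, -0.2, -0.2]
grip_width: 0.702
grasp_force: 0.0
```

```bash
python3 -c "
from h import *
im=manip.camera('side')
H=np.array([.6314,.0926,.2717]);rows((H[0],H[1],H[2]-.017,-72.7))
W=cv2.resize(im[60:140,265:365],None,fx=5,fy=5,interpolation=2)
cv2.imwrite('pics/m6.png',W)"
```

```text
t 11.82 p [0.6321 0.0926 0.2568] psi -72.7
[ 0.    -0.001 -0.   ] [-0.0007 -0.0002  0.0021] dist 0.002
```

View pics/m6.png

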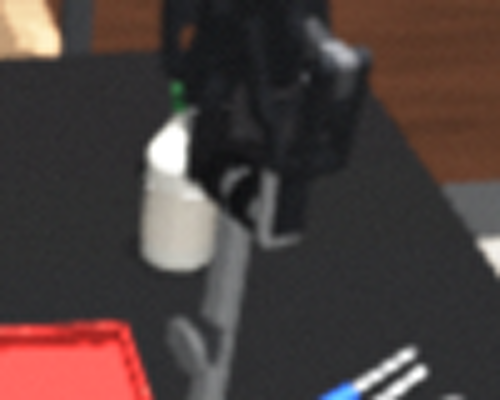

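jog_arm([
  [[0,0,0,0,0,0.002,0.4],[0,0,0,0,0,0.002,0.3],[0,0,0,0,0,0.002,0.3],[0,0,0,0,0,0.002,0.3],[0,0,0,0,0,0.002,0.3]],
], force=40)

```text
clock: 12.45
position: [0.6318, 0.0931, 0.2543]
ee_rot: [0.989, 0.151, 0.0, -0.0]
ft_force: [-1.4, 3.6, 6.2]
grip_width: 0.44
grasp_force: 41.8
```

```bash
python3 -c "
from h import *
a0=1.63
for a in (1.5,1.35,1.2,1.05,.9,.75,.6,.45,.35,.25,.2,.15,.1,.05,0,-.04):print(a,round(-.18*(np.cos(a)-np.cos(a0)),4),round(-.18*(np.sin(a)-np.sin(a0)),4))"
```

```text
1.5 -0.0234 0.0001
1.35 -0.0501 0.0041
1.2 -0.0759 0.0119
1.05 -0.1002 0.0235
0.9 -0.1225 0.0387
0.75 -0.1424 0.057
0.6 -0.1592 0.078
0.45 -0.1727 0.1014
0.35 -0.1797 0.118
0.25 -0.1851 0.1352
0.2 -0.1871 0.1439
0.15 -0.1886 0.1528
0.1 -0.1898 0.1617
0.05 -0.1904 0.1707
0 -0.1907 0.1797
-0.04 -0.1905 0.1869
```

jog_arm([
  [[0,0,0,-0.0234,0,0,0.3],[0,0,0,-0.05,0,0.004,0.3],[0,0,0,-0.076,0,0.012,0.3],[0,0,0,-0.1,0,0.0235,0.3]],
])

```text
clock: 12.95
position: [0.5354, 0.0636, 0.2299]
ee_rot: [0.989, 0.151, 0.0, -0.001]
ft_force: [5.6, 5.3, -7.8]
grip_width: 0.44
grasp_force: 40.9
```

jog_arm([
  [[0,0,0,0,0,0,0.3]],
])

```text
clock: 13.08
position: [0.5339, 0.0632, 0.229]
ee_rot: [0.989, 0.151, -0.001, -0.001]
ft_force: [-1.6, 3.1, -3.9]
grip_width: 0.435
grasp_force: 43.9
```

```bash
python3 -c "
from h import *
rows((.6318,.0931,.2543,-72.7))"
```

```text
t 13.07 p [0.5339 0.0632 0.229 ] psi -72.7
[-0.002  0.003  0.   ] [ 0.1023  0.0005 -0.0256] dist 0.105
```

jog_arm([
  [[0,0,0,-0.022,0,0.015,0.3],[0,0,0,-0.042,0,0.0335,0.3],[0,0,0,-0.059,0,0.0545,0.3],[0,0,0,-0.0725,0,0.078,0.3],[0,0,0,-0.0795,0,0.0945,0.3],[0,0,0,-0.084,0,0.108,0.3],[0,0,0,-0.0865,0,0.118,0.3],[0,0,0,-0.0865,0,0.118,0.3]],
])

```text
clock: 14.08
position: [0.4543, 0.0386, 0.1121]
ee_rot: [0.989, 0.151, 0.001, -0.001]
ft_force: [2.4, 9.2, -3.2]
grip_width: 0.438
grasp_force: 43.8
```

```bash
python3 -c "
from h import *
rows((.6318,.0931,.2543,-72.7))
im=manip.camera('side');cv2.imwrite('pics/side5.png',im)
W=cv2.resize(im[130:230,225:325],None,fx=6,fy=6,interpolation=2)
cv2.imwrite('pics/m7.png',W)"
```

```text
t 14.07 p [0.4543 0.0386 0.1121] psi -72.7
[-0.001 -0.002  0.001] [ 0.186   0.0007 -0.1418] dist 0.234
```

View pics/m7.png

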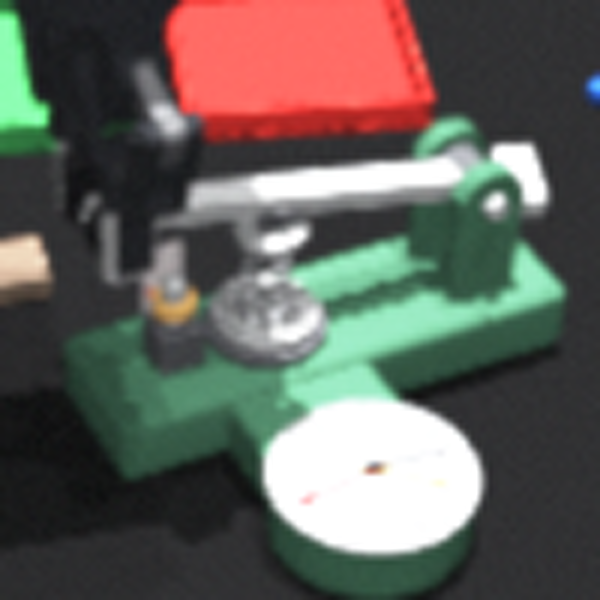

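jog_arm([
  [[0,0,0,-0.0007,-0.001,0.003,0.3],[0,0,0,-0.0013,-0.001,0.006,0.3],[0,0,0,-0.0018,-0.001,0.009,0.3],[0,0,0,-0.0023,-0.001,0.012,0.3],[0,0,0,-0.0027,-0.001,0.015,0.3],[0,0,0,-0.003,-0.001,0.018,0.3],[0,0,0,-0.0033,-0.001,0.021,0.3],[0,0,0,-0.0035,-0.001,0.023,0.3],[0,0,0,-0.0035,-0.001,0.023,0.3]],
])

```text
clock: 15.25
position: [0.4511, 0.0377, 0.0897]
ee_rot: [0.989, 0.15, 0.001, -0.0]
ft_force: [3.7, 5.3, -1.2]
grip_width: 0.441
grasp_force: 44.3
```

jog_arm([
  [[0,0,0,-0.0003,0,0.002,0.3],[0,0,0,-0.0005,0,0.004,0.3],[0,0,0,-0.0006,0,0.004,0.3]],
])

```text
clock: 15.62
position: [0.4509, 0.0376, 0.0859]
ee_rot: [0.989, 0.15, 0.002, -0.0]
ft_force: [3.9, 5.1, -1.0]
grip_width: 0.439
grasp_force: 44.4
```

jog_arm([
  [[0,0,0,0,0,0.0015,0.3],[0,0,0,0,0,0.003,0.3],[0,0,0,0,0,0.0045,0.3],[0,0,0,0,0,0.006,0.3],[0,0,0,0,0,0.006,0.3]],
])

```text
clock: 16.25
position: [0.4506, 0.0376, 0.0799]
ee_rot: [0.989, 0.15, 0.001, -0.0]
ft_force: [2.0, 5.4, 1.9]
grip_width: 0.437
grasp_force: 44.7
```

jog_arm([
  [[0,0,0,0,0,0.001,0.3],[0,0,0,0,0,0.002,0.3],[0,0,0,0,0,0.002,0.3]],
])

```text
clock: 16.62
position: [0.4505, 0.0375, 0.0779]
ee_rot: [0.989, 0.15, 0.001, -0.0]
ft_force: [2.3, 5.0, 3.6]
grip_width: 0.439
grasp_force: 44.8
```

jog_arm([
  [[0,0,0,0,0,0.0005,0.3],[0,0,0,0,0,0.001,0.3],[0,0,0,0,0,0.001,0.3]],
], only="pos|ft")

```text
position: [0.4506, 0.0375, 0.077]
ft_force: [1.1, 6.3, 3.9]
```

jog_arm([
  [[0,0,0,0,0,0.0005,0.3],[0,0,0,0,0,0.001,0.3],[0,0,0,0,0,0.001,0.3]],
], only="pos|ft")

```text
position: [0.4505, 0.0375, 0.076]
ft_force: [-0.1, 4.5, 4.5]
```

jog_arm([
  [[0,0,0,0,0,0.0005,0.3],[0,0,0,0,0,0.001,0.3],[0,0,0,0,0,0.001,0.3]],
], only="pos|ft")

```text
position: [0.4506, 0.0376, 0.075]
ft_force: [0.6, 4.8, 4.6]
```

jog_arm([
  [[0,0,0,0,0,0.0005,0.3],[0,0,0,0,0,0.001,0.3],[0,0,0,0,0,0.001,0.3]],
], only="pos|ft")

```text
position: [0.4505, 0.0375, 0.074]
ft_force: [1.2, 4.8, 6.1]
```

jog_arm([
  [[0,0,0,0,0,0.0005,0.3],[0,0,0,0,0,0.001,0.3],[0,0,0,0,0,0.001,0.3]],
], only="pos|ft")

```text
position: [0.4506, 0.0376, 0.0732]
ft_force: [-0.8, 5.8, 8.7]
```

jog_arm([
  [[0,0,0,0,0,0.0005,0.3],[0,0,0,0,0,0.001,0.3],[0,0,0,0,0,0.001,0.3]],
], only="pos|ft")

```text
position: [0.4506, 0.0376, 0.0727]
ft_force: [-4.5, 3.5, 19.4]
```

```bash
python3 - <<'E'
from h import *
im=manip.camera('side');cv2.imwrite('pics/side6.png',im)
cv2.imwrite('pics/m8.png',cv2.resize(im[135:230,225:325],None,fx=6,fy=6,interpolation=2))
E
```

```text
(no output)
```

View pics/m8.png

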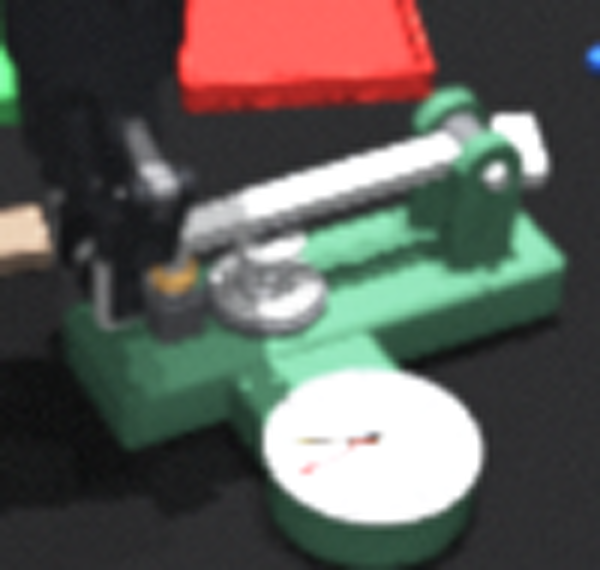

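jog_arm([
  [[0,0,0,0,0,-0.0004,0.3],[0,0,0,0,0,-0.0004,0.3],[0,0,0,0,0,-0.0004,0.3],[0,0,0,0,0,-0.0004,0.3],[0,0,0,0,0,-0.0004,0.3],[0,0,0,0,0,-0.0004,0.3],[0,0,0,0,0,-0.0004,0.3],[0,0,0,0,0,-0.0004,0.3],[0,0,0,0,0,-0.0004,0.3],[0,0,0,0,0,-0.0004,0.3],[0,0,0,0,0,-0.0004,0.3],[0,0,0,0,0,-0.0004,0.3],[0,0,0,0,0,-0.0004,0.3],[0,0,0,0,0,-0.0004,0.3]],
])

```text
clock: 20.68
position: [0.4506, 0.0375, 0.0729]
ee_rot: [0.989, 0.15, 0.001, -0.001]
ft_force: [-3.7, 4.9, 14.1]
grip_width: 0.436
grasp_force: 46.1
```

```bash
python3 -c "
from h import *
for c in('side','top'):cv2.imwrite(f'pics/{c}7.png',manip.camera(c))"
```

jog_arm([
  [[0,0,0,0,0,-0.003,0.3],[0,0,0,0,0,-0.007,0.3],[0,0,0,0.0002,0,-0.012,0.3],[0,0,0,0.0009,0,-0.0198,0.3],[0,0,0,0.002,0,-0.0287,0.3],[0,0,0,0.0043,0,-0.0411,0.3],[0,0,0,0.008,0,-0.055,0.3],[0,0,0,0.0156,0,-0.0752,0.3],[0,0,0,0.0265,0,-0.0959,0.3],[0,0,0,0.0423,0,-0.1178,0.3],[0,0,0,0.0612,0,-0.137,0.3],[0,0,0,0.0827,0,-0.1533,0.3],[0,0,0,0.1065,0,-0.1661,0.3],[0,0,0,0.1318,0,-0.1752,0.3],[0,0,0,0.1583,0,-0.1805,0.3],[0,0,0,0.1817,0,-0.1818,0.3],[0,0,0,0.196,0,-0.1811,0.3],[0,0,0,0.2032,0,-0.1803,0.3],[0,0,0,0.2032,0,-0.1803,0.3]],
])

```text
clock: 23.15
position: [0.645, 0.0973, 0.253]
ee_rot: [0.989, 0.15, 0.001, 0.0]
ft_force: [2.8, 2.0, 6.3]
grip_width: 0.439
grasp_force: 45.3
```

Release, rise clear, then look at the dial.

jog_arm([
  [[0,0,0,0,0,0,0.5],[0,0,0,0,0,0,0.6],[0,0,0,0,0,0,0.7],[0,0,0,0,0,-0.03,0.7],[0,0,0,0,0,-0.07,0.7],[0,0,0,-0.04,0,-0.08,0.7],[0,0,0,-0.09,0,-0.08,0.6],[0,0,0,-0.12,0,-0.08,0.5],[0,0,0,-0.12,0,-0.08,0.5]],
])

```text
clock: 24.28
position: [0.5276, 0.0609, 0.3327]
ee_rot: [0.989, 0.15, 0.0, -0.001]
ft_force: [0.5, 0.6, 0.6]
grip_width: 0.502
grasp_force: 0.0
```

```bash
python3 - <<'E'
from h import *
ims={c:manip.camera(c) for c in('side','top')}
for c in ims:cv2.imwrite(f'pics/{c}8.png',ims[c])
x,y,w=.5257,.0598,.3014;c,s=np.cos(w),np.sin(w)
D=np.array([x+.1*s,y-.1*c,.0425])
# rectify the dial face: rows/cols in tester frame, +x up, y left, 200 px = 80 mm ; homography fitted then centred on the ellipse by hand offset
out=[]
for n in('side7','side8','top8'):
    k=n[:-1];im=cv2.imread(f'pics/{n}.png')
    src=np.float32([proj(k,D+np.array([c*a-s*b,s*a+c*b,0])) for a,b in((.045,.045),(.045,-.045),(-.045,-.045),(-.045,.045))])
    H=cv2.getPerspectiveTransform(src,np.float32([[0,0],[260,0],[260,260],[0,260]]))
    out.append(cv2.warpPerspective(im,H,(260,260),flags=cv2.INTER_CUBIC))
im=ims['side']
out2=[cv2.resize(im[150:215,240:320],(400,325),interpolation=2),cv2.resize(im[75:140,270:350],(400,325),interpolation=2)]
W=np.zeros((590,800,3),np.uint8);W[:260,:780]=np.hstack(out);W[262:587]=np.hstack(out2)
cv2.imwrite('pics/m9.png',W)
E
```

```text
(no output)
```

View pics/m9.png

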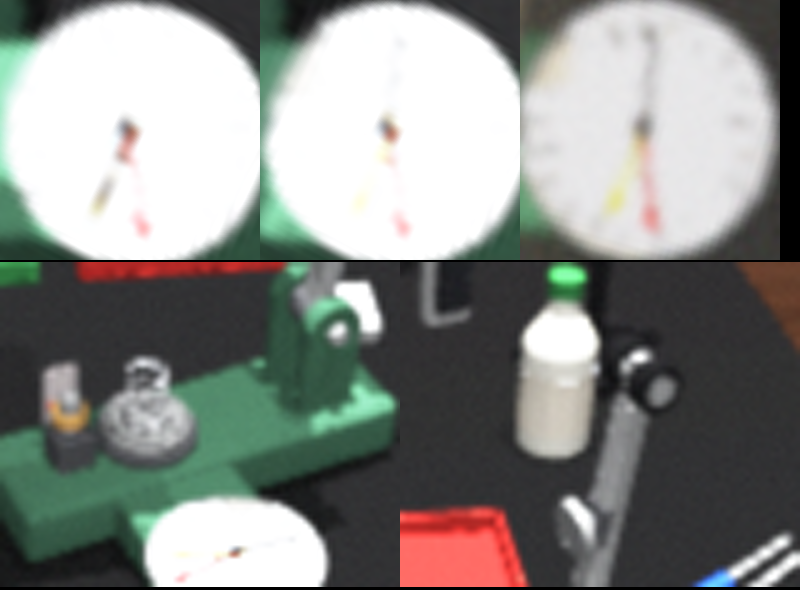

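The rectified dial shows the red hand just right of straight down (~2.97 rad) and the drag hand ~0.5 rad further clockwise, past it. So the spring passes and goes in the green tray. The spring still stands mid-plate at (270,172), and the lever is up.

```bash
python3 -c "
from h import *
print(manip.get_obs()['joint_pos'])
rows((.5257,.0602,.0585,-72.7))
"
```

```text
[-0.96310101  0.08979321  0.82804757  1.57367603 -0.06724701  1.50662129
 -1.40095931]
t 24.38 p [0.529  0.0621 0.3323] psi -72.7
[-0.001 -0.001  0.001] [-0.0039  0.0011  0.2738] dist 0.274
```

jog_arm([
  [[0,0,0,-0.003,0,0.05,0.5],[0,0,0,-0.003,0,0.1,0.5],[0,0,0,-0.003,0,0.15,0.5],[0,0,0,-0.003,0,0.2,0.5],[0,0,0,-0.003,0,0.225,0.5],[0,0,0,-0.003,0,0.225,0.5],[0,0,0,-0.003,0,0.225,0.5]],
])

```text
clock: 25.25
position: [0.527, 0.0607, 0.108]
ee_rot: [0.989, 0.15, 0.001, 0.0]
ft_force: [0.6, 0.6, 0.1]
grip_width: 0.496
grasp_force: 0.0
```

```bash
python3 -c "
from h import *
rows((.5257,.0602,.0585,-72.7))
"
```

```text
t 25.25 p [0.527  0.0607 0.108 ] psi -72.7
[ 0.001 -0.001 -0.   ] [-0.0015  0.      0.0495] dist 0.049
```

jog_arm([
  [[0,0,0,-0.0015,0,0.02,0.5],[0,0,0,-0.0015,0,0.038,0.5],[0,0,0,-0.0015,0,0.048,0.5],[0,0,0,-0.0015,0,0.048,0.5],[0,0,0,-0.0015,0,0.048,0.2],[0,0,0,-0.0015,0,0.048,0.1],[0,0,0,-0.0015,0,0.048,0],[0,0,0,-0.0015,0,0.048,0],[0,0,0,-0.0015,0,0.048,0]],
], force=25)

```text
clock: 26.38
position: [0.5249, 0.0604, 0.0594]
ee_rot: [0.989, 0.15, 0.0, -0.0]
ft_force: [1.0, 0.3, 1.7]
grip_width: 0.245
grasp_force: 25.1
```

```bash
python3 -c "
from h import *
rows((.5257,.0602,.17,-72.7),(.43,.329,.17,-40),(.43,.329,.06,-40),(.43,.329,.0145,-40))
"
```

```text
t 26.38 p [0.5249 0.0604 0.0594] psi -72.7
[-0.    -0.001 -0.   ] [ 0.0008  0.0005 -0.1106] dist 0.111
[ 0.    -0.001 -0.571] [-0.0107 -0.2846 -0.1106] dist 0.306
[ 0.    -0.001 -0.571] [-0.0108 -0.2846 -0.0006] dist 0.285
[ 0.    -0.001 -0.571] [-0.0108 -0.2846  0.0449] dist 0.288
```

Units first: turns go in shares of 4 rad. So -0.571 rad / 4 = -0.1428.

jog_arm([
  [[0,0,0,0,0,-0.04,0],[0,0,0,0,0,-0.09,0],[0,0,-0.015,0,-0.01,-0.11,0],[0,0,-0.0375,-0.002,-0.05,-0.11,0],[0,0,-0.0625,-0.004,-0.1,-0.11,0],[0,0,-0.09,-0.006,-0.15,-0.11,0],[0,0,-0.1175,-0.008,-0.2,-0.11,0],[0,0,-0.1428,-0.01,-0.245,-0.11,0],[0,0,-0.1428,-0.0107,-0.275,-0.1,0],[0,0,-0.1428,-0.0107,-0.2846,-0.06,0],[0,0,-0.1428,-0.0107,-0.2846,-0.02,0],[0,0,-0.1428,-0.0107,-0.2846,0.015,0],[0,0,-0.1428,-0.0107,-0.2846,0.035,0],[0,0,-0.1428,-0.0107,-0.2846,0.044,0],[0,0,-0.1428,-0.0107,-0.2846,0.0462,0],[0,0,-0.1428,-0.0107,-0.2846,0.0462,0],[0,0,-0.1428,-0.0107,-0.2846,0.0462,0]],
])

```text
clock: 28.5
position: [0.4301, 0.3293, 0.0137]
ee_rot: [0.906, 0.423, 0.001, -0.0]
ft_force: [0.4, 0.4, 0.3]
grip_width: 0.244
grasp_force: 24.9
```

jog_arm([
  [[0,0,0,0,0,0,0.27],[0,0,0,0,0,0,0.35],[0,0,0,0,0,0,0.5],[0,0,0,0,0,0,0.5],[0,0,0,0,0,-0.02,0.5],[0,0,0,0,0,-0.06,0.5],[0,0,0,0,0,-0.12,0.5],[0,0,0,0,0,-0.18,0.5],[0,0,0,-0.05,0.02,-0.22,0.5],[0,0,0,-0.1,0.04,-0.22,0.5],[0,0,0,-0.13,0.05,-0.22,0.5],[0,0,0,-0.13,0.05,-0.22,0.5]],
])

```text
clock: 30.0
position: [0.3842, 0.1956, 0.2332]
ee_rot: [0.907, 0.422, 0.0, -0.001]
ft_force: [0.3, 0.2, -0.2]
grip_width: 0.5
grasp_force: 0.0
```

```bash
python3 - <<'E'
from h import *
ims={c:manip.camera(c) for c in('side','top')}
a=cv2.resize(ims['side'],(400,300),interpolation=3);b=cv2.resize(ims['top'],(400,300),interpolation=3)
c=cv2.resize(ims['side'][115:175,190:270],(400,300),interpolation=2);d=cv2.resize(ims['top'][190:262,85:181],(400,300),interpolation=2)
cv2.imwrite('pics/m10.png',np.vstack([np.hstack([a,b]),np.hstack([c,d])]))
E
```

```text
(no output)
```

View pics/m10.png

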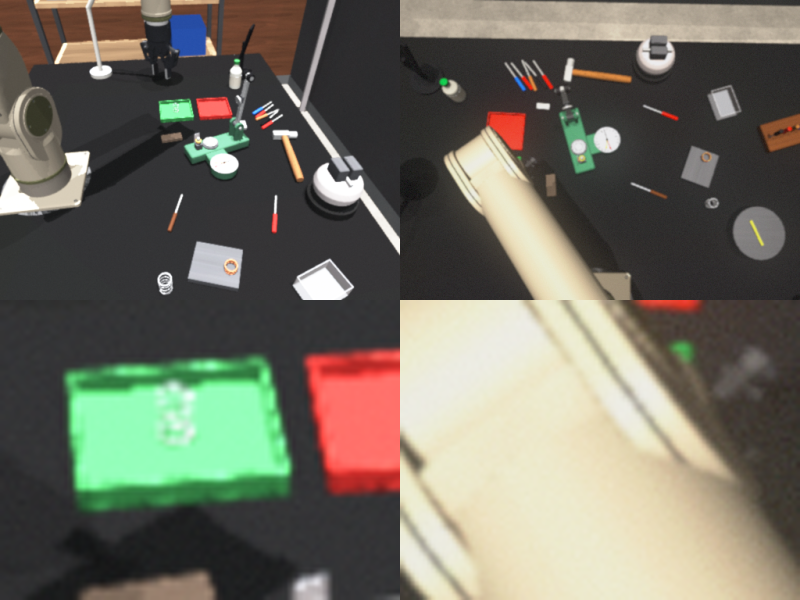

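The spring stands in the middle of the green tray (lower-left crop, (177,412)). Everything else is in place and the robot is clear of it all, so I'm handing in.

```bash
python3 -c "
from workcell import manip
print(manip.hand_in())"
```

```text
the job is handed in; nothing more can be done
None
```

The spring passed: at the height stop the orange drag hand went about 0.5 rad past the red limit hand, so I put the spring in the green tray and handed the job in at about 30 s of the 72 s allowed.

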